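# Switch on the lunch warmer under its splash guard

## Robot

A 6-joint arm with a two-finger parallel gripper is mounted at the origin on the work surface. World frame = base frame: x ahead of the robot, y to its left, z up, the work surface at z = 0. Lengths are in m, angles in degrees, forces in N, time in s.
With the tool pointing down it reaches from about 0.325 to 0.9 m from the base axis. Payload 3.5 kg.
Tool frame: the origin (TCP) lies at the very end of the fingers, on their centre line; the grasp point (between the pads) lies 19 mm behind it; z points along the fingers, y is the line along which they close (so a half turn about z gives the same grasp; the last joint's range is limited). The gripper opens to 85 mm and grips with 20 to 120 N. Pads are 22 mm wide; open, the fingers measure 114 mm over their backs; the gripper's body (76 mm by 85 mm) begins 54 mm behind the grasp point. The pads swing forward as they close: fully open they stand 13 mm farther back than shut.
Start: joints at [65.581, 15.837, -1.513, 72.651, 0, 84.076], TCP at [0.198, 0.593, 0.231] pointing down, gripper open.
Joint ranges: [-178.77, 178.77], [-48.84, 107.48], [-61.69, 71.31], [-111.58, 123.2], [-90, 87.43], [-180, 180]. Speed limits (degrees/s): [147.25, 147.25, 180, 180, 180, 180].

## Interface

Orientations are given as [roll, pitch, yaw] about the fixed x, y, z axes, in that order (R = Rz(yaw) Ry(pitch) Rx(roll)).
In Python, from cell import sensors, optics, arm gives the robot as it stands.
- The arm moves only by the tool drive_tool, never from a script. Its argument "series" is a list of rows, each an object with "twist": the turn, a rotation vector about the tool's x, y, z scaled (see below), a list of three; "xyz": the shift along the tool's x, y, z scaled (see below), a list of three; "fingers": the closure, from 0 (fully open) to 1 (shut). A call has 1 to 20 rows; each row shifts and turns the commanded pose from where the row before left it, along the tool's axes as they then stand; what a row does not reach is not made up. The controller multiplies each number of a shift by 0.25 m and each number of a turn by pi rad. A row lasts 1/8 s, in which the tool goes at most 62.5 mm and 10.7 degrees, less where a joint would pass 70% of its speed; a pose out of reach is approached as far as the arm can. A call with a number of a shift or a turn outside -1 to 1 is refused whole. A call with a gripper value outside its range is refused whole. The fingers move at their own pace and stop on an object; "force" is the grip in N (left out, the last holds). Time passes only in rows, so rows that do not move let the fingers close. It gives the time, the measured TCP pose, the force, the opening and the grip force at its end, in the units of the state.
- sensors.observe(): the state, without advancing time (a new reading comes with each control period).
- optics.read_camera(name): name is "scene" or "top" or "wrist"; returns the picture (400x640x3 uint8, red, green, blue); there is no depth.
- optics.camera_model(name): a dict with "fx", "fy", "cx", "cy" (pixels), "world_to_cam" (4x4, takes a point from world to camera coordinates). Camera axes: x right, y down, z forward; pixel columns grow to the right and rows downward; lengths in m; the calibration is good to about 2 mm. A picture is of the moment at which its call begins: read the wrist's pose just before it. camera_model takes no time and is no camera call; for the wrist camera it gives the pose at the moment of the call.
- arm.sign_off(): hands the job in; it is judged then, once.
The state is a dict: "time": time; "joint_positions": joint angles; "qvel": joint speeds; "effort": joint torques, N m; "tool_pos": TCP position; "tcp_rot": TCP orientation; "ft_force": force on the tool from outside, world axes, zero at the start; "moment": the same for the moment, N m; "gripper_width": finger opening in m; "finger_force": force on a finger pad.
Only numpy, scipy, OpenCV 4.12 (cv2) and the standard library are available. Lean on these libraries where they do the work, as an engineer would, in place of code of your own. Each camera call takes 0.05 s, during which the arm holds its last target. There are 200 camera calls.

## Task

Start warming the lunchbox: on the two-bay warmer, lift the clear guard over the switch that belongs to the bay where the lunchbox stands, flip that switch fully on (away from the robot), then lower the guard gently until it is fully closed and let go. Leave the other switch and its guard alone, and do not push the lunchbox, snack cup or bottle about.

Things in the scene. Friction and masses are not known exactly. Their poses are not given: they have to be found in the camera images.
- dock: two-bay lunch warmer: white, 310 mm (its x) by 340 mm (y) by 80 mm high, level in the grey tray. Origin: centre of its underside, 6 mm above the bench; x points away from the robot, y left, z up. Near half: two identical guarded switches, centred at y = +85 (left) and -85 mm (right). Straight behind each, at x = +72 mm, is its own bay, a dark steel heating plate
- hinge_left (a point): middle of the hinge line of the left guard (fixed on the warmer): x = -30, y = +85, z = 150 mm in the warmer's frame; the hinge runs along the warmer's y
- hinge_right (a point): the same for the right guard: x = -30, y = -85, z = 150 mm
- tab_left (a point): a point in the left guard's grey grip tab, 146 mm from the hinge line, half-way through its thickness. The tab carries on from the middle of the guard's front edge, level with its top: 40 mm long (120 to 160 mm from the hinge line), 36 mm wide (along the warmer's y), 12 mm thick
- tab_right (a point): the same point in the grip tab of the right guard
- guard_left (a joint): angle of the left guard, a clear hood with grey edging, 120 mm from hinge to front edge, 136 mm wide, 4 mm thick, rim reaching 36 mm down at front and sides. 0 = closed (level, tab towards the robot), grows as it lifts, stop at 1.35 rad, still leaning over its switch. Stiff hinge: stays where it is left; 1 to 3 N at the tab moves it. May start ajar by up to 0.12
- guard_right (a joint): the same for the right guard
- lever_tip_left (a point): middle of the free end of the left switch lever: a black paddle 60 mm long, 30 mm wide (along y), 10 mm thick, pivoted at x = -90, y = +85, z = 80 mm in the warmer's frame, on its top face. Round it stand walls 25 mm high: front x = -150 to -155 mm, sides 63 to 68 mm either side of the lever; the back wall, x = -17 to -27 mm, is 64 mm high
- lever_tip_right (a point): the same for the right switch lever, pivoted at x = -90, y = -85, z = 80 mm
- switch_left (a joint): angle of the left switch lever: near 0 = off (leaning 0.5 rad from upright towards the robot), 1.0 rad = on, its stop (leaning 0.5 rad away from the robot, towards the bay). Stays where it is left; takes 2 to 4 N near its tip
- switch_right (a joint): the same for the right switch lever
- bay_left (a point): centre of the top of the left heating plate, 150 x 140 mm, 84 mm above the underside of the warmer (fixed on it)
- bay_right (a point): centre of the top of the right heating plate
- lunchbox_center (a point): centre (half-way up) of the lunchbox: closed rectangular box, white with grey lid and latch clips, about 139 x 124 x 60 mm high; stands on one of the two bays
- cup_center (a point): centre (half-way up) of the white round snack cup, 76 mm across and 60 mm high, standing on the other bay
- bottle_center (a point): centre (half-way up) of the turquoise drink bottle, 66 mm across, 200 mm high, upright in the tray beside the warmer, on the robot's right
Things that resemble listed ones, but are neither listed nor needed, are in the scene too. Leave any brown or orange look-alike of the part that bears lunchbox_center alone.

How it is judged (in metres and radians):
On the way, in this order (a step that is already met when the one before it is completed fails the run):
1. the guard before the lunchbox is lifted well clear (over 1.0 rad) with its switch still off (((horizontal distance between lunchbox_center and bay_left below 0.06 m and value of joint guard_left above 1 rad and value of joint switch_left below 0.3 rad) or (horizontal distance between lunchbox_center and bay_right below 0.06 m and value of joint guard_right above 1 rad and value of joint switch_right below 0.3 rad))), for 0.2 s.
2. that switch is flipped fully on (over 0.85 rad) (((horizontal distance between lunchbox_center and bay_left below 0.06 m and value of joint switch_left above 0.85 rad and value of joint guard_left above 0.5 rad) or (horizontal distance between lunchbox_center and bay_right below 0.06 m and value of joint switch_right above 0.85 rad and value of joint guard_right above 0.5 rad))), for 0.2 s.
At the end, for the whole second after the job is handed in: in front of the bay where the lunchbox stands the switch is on (over 0.85 of 1.0 rad) and its guard closed (under 0.08 rad); the other switch is still off (under 0.3 rad) and its guard not lifted (under 0.25 rad); nothing is held (((horizontal distance between lunchbox_center and bay_left below 0.06 m and value of joint guard_left below 0.08 rad and value of joint switch_left above 0.85 rad and value of joint switch_right below 0.3 rad and value of joint guard_right below 0.25 rad) or (horizontal distance between lunchbox_center and bay_right below 0.06 m and value of joint guard_right below 0.08 rad and value of joint switch_right above 0.85 rad and value of joint switch_left below 0.3 rad and value of joint guard_left below 0.25 rad))); the robot touches nothing.
It fails at once if the other switch is moved (over 0.3 rad) or its guard lifted (over 0.25 rad) ((horizontal distance between lunchbox_center and bay_left below 0.06 m and (value of joint switch_right above 0.3 rad or value of joint guard_right above 0.25 rad)) or (horizontal distance between lunchbox_center and bay_right below 0.06 m and (value of joint switch_left above 0.3 rad or value of joint guard_left above 0.25 rad))).
It fails at once if a guard is slammed: still falling faster than 3 rad/s within 0.15 rad of closed ((velocity of joint guard_left below -3 rad/s and value of joint guard_left below 0.15 rad) or (velocity of joint guard_right below -3 rad/s and value of joint guard_right below 0.15 rad)).
It fails at once if the lunchbox is pushed more than 25 mm from its place (distance of lunchbox_center from where it was at the start of the episode above 0.025 m).
It fails at once if the snack cup is pushed more than 25 mm from its place (distance of cup_center from where it was at the start of the episode above 0.025 m).
It fails at once if the bottle is pushed more than 25 mm from its place (distance of bottle_center from where it was at the start of the episode above 0.025 m).
It also fails if it takes over 53 s, if anything falls off the work surface, if the arm or the gripper's body presses on something with over 40 N, if the wrist force passes 120 N, or if a joint passes its speed limit or range.

## Working session

There is one attempt and no reset: what is moved stays moved. The work goes in short steps, Python scripts to look and compute and a tool call to move; the robot and the scene stay as the last step left them, time stands still between calls to the robot, and variables do not carry over. Pictures are saved under pics/ and viewed, at most 10 in all, crops included, and the job is handed in when it is done.

Besides the shell and the picture viewer there is one more tool, called after "Call:" by a JSON object that holds its "method" and its "body", one argument or row to a line. drive_tool: Moves the arm, as the interface text tells. Shifts and turns lie within -1 to 1; 1 stands for 0.25 m of shift or pi rad of turn. Its arguments: {"type":"object","properties":{"series":{"type":"array"},"force":{"type":"number"}},"required":["series"]}

```bash
mkdir -p pics
python3 - <<'E'
from cell import sensors, optics, arm
import cv2
print(sensors.observe())
for n in ("scene","top"):
    cv2.imwrite(f"pics/{n}0.png",optics.read_camera(n)[:,:,::-1]); print(optics.camera_model(n))
E
```

```text
{'time': 0.0, 'joint_positions': array([ 6.55806251e+01,  1.58785912e+01, -1.59689503e+00,  7.26506897e+01,
       -1.28301161e-03,  8.40755241e+01]), 'qvel': array([ 0.03114947, -0.08599632,  0.00896319,  0.0119625 , -0.00819167,
        0.1015484 ]), 'effort': array([-1.07260203e-03, -4.45512021e+01,  2.95200437e+01,  1.62080512e-02,
       -1.15534481e-04, -3.55231204e-07]), 'tool_pos': array([0.19795935, 0.59200978, 0.23016388]), 'tcp_rot': array([-1.79874366e+02, -1.17473913e-02,  1.61505090e+02]), 'ft_force': array([-0.54718763, -0.36410672,  0.08693902]), 'moment': array([-0.01660337,  0.05836501, -0.01491465]), 'finger_force': 0.0, 'gripper_width': 0.08519326578453558}
{'fx': 484.5189501994771, 'fy': 484.5189501994771, 'cx': 321.9892781113847, 'cy': 199.90198119322548, 'world_to_cam': array([[-0.82236958,  0.56890259, -0.00762331,  0.41886811],
       [ 0.4778782 ,  0.68339488, -0.55190929, -0.25048381],
       [-0.3087729 , -0.45751643, -0.8338693 ,  1.68898423],
       [ 0.        ,  0.        ,  0.        ,  1.        ]])}
{'fx': 452.46994409940055, 'fy': 452.46994409940055, 'cx': 323.13802797097594, 'cy': 195.05794765123662, 'world_to_cam': array([[ 0.00638957, -0.99996562, -0.00528461,  0.08075561],
       [-0.99360984, -0.00575325, -0.11272261,  0.5524446 ],
       [ 0.11268833,  0.00597109, -0.99361244,  1.35602815],
       [ 0.        ,  0.        ,  0.        ,  1.        ]])}
```

View pics/scene0.png

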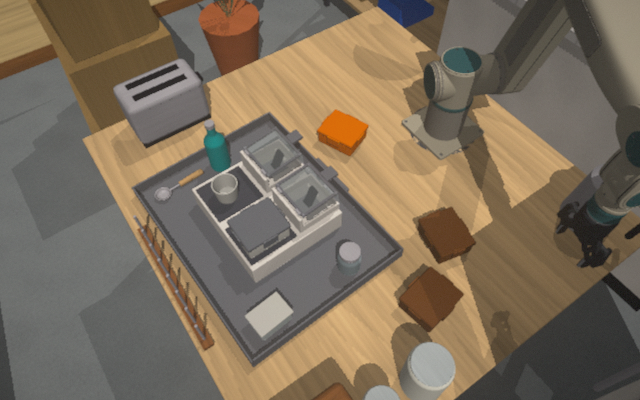

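View pics/top0.png

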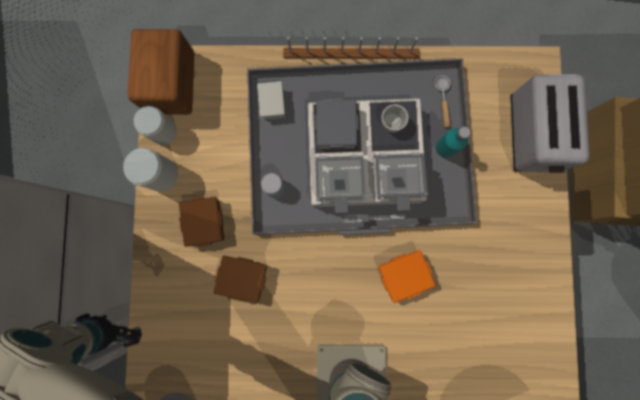

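The scene view shows the robot at upper right and the warmer in the tray. Top view: a grey-lidded box on the left bay at (336,122), the cup on the right bay at (395,118), the bottle at (453,140), and guards at (341,177) on the left and (401,175) on the right.

Lunchbox candidates (top view pixels): grey-lid box (336,122), brown boxes (201,221) and (241,279), orange box (407,276), wooden box (161,70), pale block (271,99). The first fits, because it is the only one standing on a bay. I'll confirm it in an enlarged crop.

Run:
```python
import cv2,numpy as np
a=cv2.imread("pics/top0.png")[85:225,295:445]; b=cv2.imread("pics/scene0.png")[120:290,180:360]
a=cv2.resize(a,(400,373),interpolation=2); b=cv2.resize(b,(395,373),interpolation=2)
cv2.imwrite("pics/crop.png",np.hstack([a,b]))
```

```text
(no output)
```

View pics/crop.png

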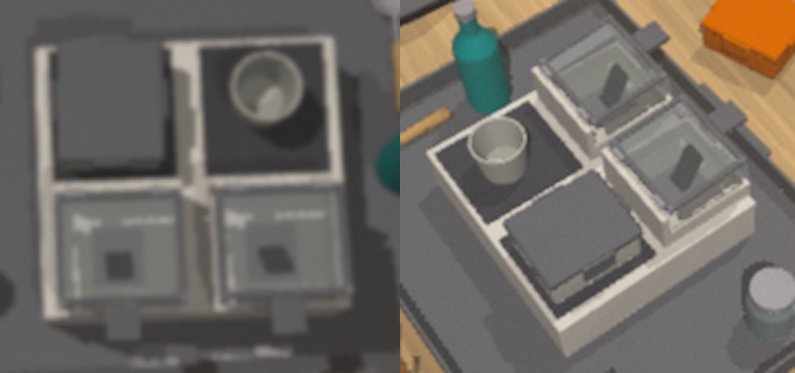

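The crop confirms it: a grey-lidded white box with latch clips at crop (108,105) on the left bay, and the cup at (267,88) on the right bay. So the left guard and switch are the ones to work, with the left tab at crop (123,320).

```bash
cat > h.py <<'E'
import numpy as np
from cell import sensors, optics, arm
def ray(m,u,v):
    W=m["world_to_cam"];R=W[:3,:3];o=-R.T@W[:3,3]
    return o,R.T@np.array([(u-m["cx"])/m["fx"],(v-m["cy"])/m["fy"],1])
def onz(m,u,v,z):
    o,d=ray(m,u,v);return o+d*(z-o[2])/d[2]
E
python3 - <<'E'
from h import *
m=optics.camera_model("top");s=optics.camera_model("scene")
T=lambda x,y:(295+x*150/400,85+y*140/373)
S=lambda x,y:(180+(x-400)*180/395,120+y*170/373)
for c in [(34,38),(334,36),(44,318)]: print("top",c,onz(m,*T(*c),.086).round(4))
for c in [(428,152),(568,350),(753,208)]: print("scene",c,onz(s,*S(*c),.086).round(4))
for z in (.15,.16,.17): print("tab",z,onz(m,*T(123,320),z).round(4),onz(s,*S(726,115),z).round(4))
for c in [(123,320),(289,316)]: print(onz(m,*T(*c),.156).round(4))
E
```

```text
top (34, 38) [0.8365 0.1321 0.086 ]
top (334, 36) [ 0.8404 -0.2071  0.086 ]
top (44, 318) [0.5181 0.1178 0.086 ]
scene (428, 152) [ 0.841  -0.1986  0.086 ]
scene (568, 350) [0.8324 0.163  0.086 ]
scene (753, 208) [0.5308 0.1276 0.086 ]
tab 0.15 [0.5105 0.033  0.15  ] [0.5    0.0218 0.15  ]
tab 0.16 [0.5096 0.0333 0.16  ] [0.5043 0.0279 0.16  ]
tab 0.17 [0.5087 0.0336 0.17  ] [0.5086 0.034  0.17  ]
[0.51   0.0332 0.156 ]
[ 0.5152 -0.1399  0.156 ]
```

Call:
{"method": "drive_tool", "body": {
  "series": [
    {"xyz":[-0.1,-0.115,-0.0175],"twist":[0,0,0],"fingers":0},
    {"xyz":[-0.1,-0.115,-0.0175],"twist":[0,0,0],"fingers":0},
    {"xyz":[-0.1,-0.115,-0.0175],"twist":[0,0,0],"fingers":0},
    {"xyz":[-0.1,-0.115,-0.0175],"twist":[0,0,0],"fingers":0},
    {"xyz":[-0.1,-0.115,-0.0175],"twist":[0,0,0],"fingers":0},
    {"xyz":[-0.1,-0.115,-0.0175],"twist":[0,0,0],"fingers":0},
    {"xyz":[-0.1,-0.115,-0.0175],"twist":[0,0,0],"fingers":0},
    {"xyz":[-0.1,-0.115,-0.0175],"twist":[0,0,0],"fingers":0},
    {"xyz":[-0.1,-0.115,-0.0175],"twist":[0,0,0],"fingers":0},
    {"xyz":[-0.1,-0.115,-0.0175],"twist":[0,0,0],"fingers":0},
    {"xyz":[-0.1,-0.115,-0.0175],"twist":[0,0,0],"fingers":0},
    {"xyz":[-0.1,-0.115,-0.0175],"twist":[0,0,0],"fingers":0},
    {"xyz":[-0.1,-0.115,-0.0175],"twist":[0,0,0],"fingers":0},
    {"xyz":[-0.1,-0.115,-0.0175],"twist":[0,0,0],"fingers":0},
    {"xyz":[-0.1,-0.115,-0.0175],"twist":[0,0,0],"fingers":0},
    {"xyz":[-0.1,-0.115,-0.0175],"twist":[0,0,0],"fingers":0}
  ]
}}

```text
time: 2.1
tool_pos: [0.4317, 0.0284, 0.301]
tcp_rot: [-180.0, -0.0, 161.5]
ft_force: [0.7, 0.2, -0.2]
gripper_width: 0.0855
finger_force: 0.0
```

Call:
{"method": "drive_tool", "body": {
  "series": [
    {"xyz":[0,0,0],"twist":[0,0,-0.0285],"fingers":0},
    {"xyz":[0,0,0],"twist":[0,0,-0.0285],"fingers":0},
    {"xyz":[0,0,0],"twist":[0,0,-0.0285],"fingers":0},
    {"xyz":[0,0,0],"twist":[0,0,-0.0285],"fingers":0},
    {"xyz":[0,0,0],"twist":[0,-0.04,0],"fingers":0},
    {"xyz":[0,0,0],"twist":[0,-0.04,0],"fingers":0},
    {"xyz":[0,0,0],"twist":[0,-0.04,0],"fingers":0},
    {"xyz":[0,0,0],"twist":[0,-0.04,0],"fingers":0},
    {"xyz":[0,0,0],"twist":[0,-0.04,0],"fingers":0},
    {"xyz":[0,0,0],"twist":[0,-0.04,0],"fingers":0},
    {"xyz":[0,0,0],"twist":[0,0,0],"fingers":0}
  ]
}}

```text
time: 3.48
tool_pos: [0.4281, 0.0299, 0.2964]
tcp_rot: [179.9, 42.8, -178.1]
ft_force: [-0.2, -0.1, -0.5]
gripper_width: 0.0859
finger_force: 0.0
```

Run:
```python
from h import *
import cv2
s=sensors.observe();print({k:s[k] for k in("time","joint_positions","tool_pos","tcp_rot","ft_force")})
m=optics.camera_model("wrist");np.save("w1.npy",m,allow_pickle=True);print(m)
cv2.imwrite("pics/w1.png",optics.read_camera("wrist")[:,:,::-1])
```

```text
{'time': 3.475, 'joint_positions': array([-10.52102678, -36.97839302, -48.27588984,  36.56440032,
         8.51128296,  -9.19309576]), 'tool_pos': array([0.42806727, 0.02993862, 0.29642115]), 'tcp_rot': array([ 179.90998404,   42.83083756, -178.07914227]), 'ft_force': array([-0.20764849, -0.1302926 , -0.51509465])}
{'fx': 353.6157560983465, 'fy': 353.6157560983465, 'cx': 323.0697760012097, 'cy': 194.34549847068743, 'world_to_cam': array([[-0.03460348,  0.99940055,  0.00106978, -0.01527053],
       [ 0.5178769 ,  0.01701557,  0.85528591, -0.44757112],
       [ 0.854755  ,  0.03014988, -0.51815525, -0.05613804],
       [ 0.        ,  0.        ,  0.        ,  1.        ]])}
```

View pics/w1.png

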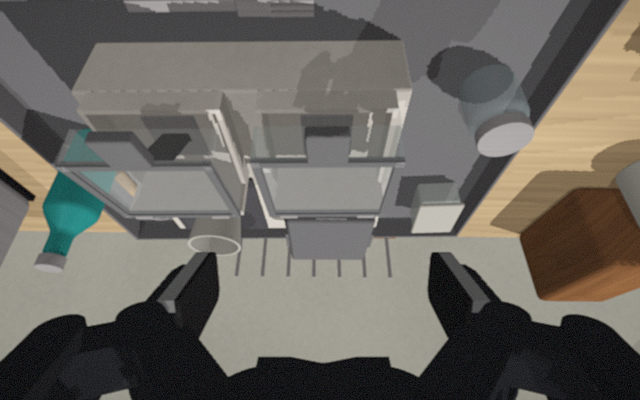

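The wrist view comes out upside down. It shows the left tab at (303–352, 128–165), the left guard's front edge at row 160 (columns 248–405), its hinge at row 217 (columns 270–383), and the warmer's near top edge at row 90.

Run:
```python
from h import *
m=np.load("w1.npy",allow_pickle=True).item()
t=optics.camera_model("top")
for n,p,z in [("nearR",(76,91),.086),("nearL",(411,89),.086),("hingeR",(270,217),.156),("hingeL",(383,217),.156)]: print(n,onz(m,*p,z).round(4))
for z in (.154,.16,.166,.172,.178): print(z,"frontR",onz(m,248,160,z).round(4),"frontL",onz(m,405,160,z).round(4),"tabfrontmid",onz(m,328,128,z).round(4),"tabTop",onz(t,295+123*.375,85+340*.3753,z).round(4))
print(onz(m,303,128,.16)-onz(m,352,128,.16))
```

```text
nearR [ 0.5326 -0.2098  0.086 ]
nearL [0.519  0.1194 0.086 ]
hingeR [ 0.6602 -0.0261  0.156 ]
hingeL [0.6558 0.1102 0.156 ]
0.154 frontR [ 0.5488 -0.0364  0.154 ] frontL [0.5439 0.111  0.154 ] tabfrontmid [0.5021 0.0366 0.154 ] tabTop [0.4892 0.033  0.154 ]
0.16 frontR [ 0.5407 -0.0346  0.16  ] frontL [0.536  0.1084 0.16  ] tabfrontmid [0.4954 0.0362 0.16  ] tabTop [0.4888 0.0333 0.16  ]
0.166 frontR [ 0.5326 -0.0328  0.166 ] frontL [0.528  0.1058 0.166 ] tabfrontmid [0.4887 0.0359 0.166 ] tabTop [0.4883 0.0335 0.166 ]
0.172 frontR [ 0.5245 -0.0309  0.172 ] frontL [0.5201 0.1032 0.172 ] tabfrontmid [0.482  0.0355 0.172 ] tabTop [0.4879 0.0337 0.172 ]
0.178 frontR [ 0.5164 -0.0291  0.178 ] frontL [0.5121 0.1006 0.178 ] tabfrontmid [0.4753 0.0352 0.178 ] tabTop [0.4874 0.0339 0.178 ]
[ 1.32164241e-03 -3.95371904e-02  2.77555756e-17]
```

Call:
{"method": "drive_tool", "body": {
  "series": [
    {"xyz":[0.021,0.002,0.083],"twist":[0,0,0],"fingers":0},
    {"xyz":[0.021,0.002,0.083],"twist":[0,0,0],"fingers":0},
    {"xyz":[0.021,0.002,0.083],"twist":[0,0,0],"fingers":0},
    {"xyz":[0.021,0.002,0.083],"twist":[0,0,0],"fingers":0},
    {"xyz":[0.021,0.002,0.083],"twist":[0,0,0],"fingers":0},
    {"xyz":[0.021,0.002,0.083],"twist":[0,0,0],"fingers":0},
    {"xyz":[0.021,0.002,0.083],"twist":[0,0,0],"fingers":0},
    {"xyz":[0.021,0.002,0.083],"twist":[0,0,0],"fingers":0},
    {"xyz":[0,0,0],"twist":[0,0,0],"fingers":0}
  ]
}}

```text
time: 4.65
tool_pos: [0.516, 0.0366, 0.1507]
tcp_rot: [180.0, 43.0, -178.0]
ft_force: [0.1, -0.6, -0.9]
gripper_width: 0.0854
finger_force: 0.0
```

Run:
```python
from h import *
import cv2
s=sensors.observe();print({k:s[k] for k in("time","joint_positions","tool_pos","tcp_rot","ft_force")})
cv2.imwrite("pics/w2.png",optics.read_camera("wrist")[::-1,::-1,::-1])
```

```text
{'time': 4.65, 'joint_positions': array([ -6.37742003, -13.10915583, -56.28077499,   4.143192  ,
         5.74558864,  -6.17532683]), 'tool_pos': array([0.51599022, 0.03656393, 0.15070157]), 'tcp_rot': array([ 179.98167983,   42.99636303, -177.96268025]), 'ft_force': array([ 0.05266628, -0.60805341, -0.85733512])}
```

View pics/w2.png

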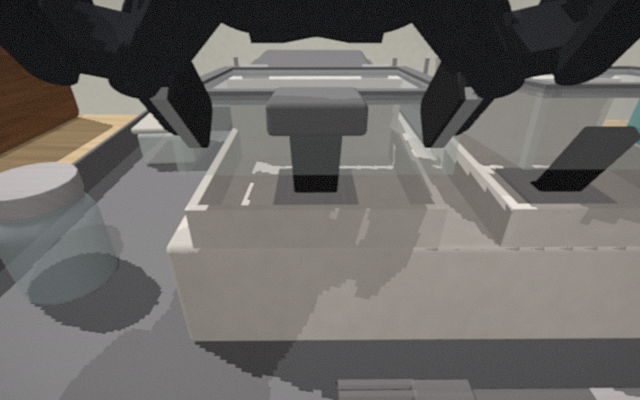

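The view, flipped upright, shows the tab (columns 268–366, rows 90–135) centred between the fingers, whose inner edges are at columns 210 and 422.

Run:
```python
from h import *
m=optics.camera_model("wrist")
for v in (103,135,88):
  o,d=ray(m,639-317,399-v)
  for x in (.484,.488,.492): print(v,x,(o+d*(x-o[0])/d[0]).round(4))
a,b=[ray(m,639-c,399-120) for c in (268,366)]
print(.036/abs((a[1]/a[1][0])[1]-(b[1]/b[1][0])[1])+a[0][0], a[0])
```

```text
103 0.484 [0.484  0.0349 0.1771]
103 0.488 [0.488 0.035 0.176]
103 0.492 [0.492  0.0351 0.175 ]
135 0.484 [0.484  0.0348 0.1661]
135 0.488 [0.488  0.035  0.1647]
135 0.492 [0.492  0.0351 0.1632]
88 0.484 [0.484  0.0349 0.1819]
88 0.488 [0.488 0.035 0.181]
88 0.492 [0.492  0.0351 0.1801]
0.4941978131446645 [0.36693037 0.03103253 0.20828056]
```

Call:
{"method": "drive_tool", "body": {
  "series": [
    {"xyz":[0,0,0],"twist":[0,0,0],"fingers":0.3},
    {"xyz":[0,0,0],"twist":[0,0,0],"fingers":0.5},
    {"xyz":[0,0,0],"twist":[0,0,0],"fingers":0.7},
    {"xyz":[0,0,0],"twist":[0,0,0],"fingers":1},
    {"xyz":[0,0,0],"twist":[0,0,0],"fingers":1},
    {"xyz":[0,0,0],"twist":[0,0,0],"fingers":1}
  ],
  "force": 30
}}

```text
time: 5.45
tool_pos: [0.5147, 0.0364, 0.1519]
tcp_rot: [-180.0, 43.2, -178.0]
ft_force: [-1.4, -0.8, 1.2]
gripper_width: 0.0357
finger_force: 34.5
```

Call:
{"method": "drive_tool", "body": {
  "series": [
    {"xyz":[-0.032,0,-0.0333],"twist":[0,0.0278,0],"fingers":1},
    {"xyz":[-0.032,0,-0.0333],"twist":[0,0.0278,0],"fingers":1},
    {"xyz":[-0.032,0,-0.0333],"twist":[0,0.0278,0],"fingers":1},
    {"xyz":[-0.032,0,-0.0333],"twist":[0,0.0278,0],"fingers":1},
    {"xyz":[0,0,0],"twist":[0,0,0],"fingers":1}
  ]
}}

```text
time: 6.08
tool_pos: [0.5203, 0.0367, 0.1971]
tcp_rot: [-180.0, 22.9, -178.0]
ft_force: [-6.5, -1.9, 3.6]
gripper_width: 0.0355
finger_force: 37.0
```

```bash
cat > st.py <<'E'
from h import *
s=sensors.observe();p=s["tool_pos"];H=np.array([.647,.042,.156]);r=p-H
print(s["time"],s["joint_positions"].round(1),p.round(4),s["tcp_rot"].round(1),s["ft_force"].round(1),s["gripper_width"].round(4),"r",np.hypot(r[0],r[2]).round(4),"ang",np.arctan2(r[2],-r[0]).round(3))
E
python3 st.py
```

```text
Traceback (most recent call last):
  File "st.py", line 3, in <module>
    print(s["time"],s["joint_positions"].round(1),p.round(4),s["tcp_rot"].round(1),s["ft_force"].round(1),s["gripper_width"].round(4),"r",np.hypot(r[0],r[2]).round(4),"ang",np.arctan2(r[2],-r[0]).round(3))
                                                                                                          ^^^^^^^^^^^^^^^^^^^^^^^^
AttributeError: 'float' object has no attribute 'round'
```

Call:
{"method": "drive_tool", "body": {
  "series": [
    {"xyz":[-0.032,0,-0.0333],"twist":[0,0.0278,0],"fingers":1},
    {"xyz":[-0.032,0,-0.0333],"twist":[0,0.0278,0],"fingers":1},
    {"xyz":[-0.032,0,-0.0333],"twist":[0,0.0278,0],"fingers":1},
    {"xyz":[-0.032,0,-0.0333],"twist":[0,0.0278,0],"fingers":1},
    {"xyz":[-0.032,0,-0.0333],"twist":[0,0.0278,0],"fingers":1},
    {"xyz":[0,0,0],"twist":[0,0,0],"fingers":1}
  ]
}}

```text
time: 6.82
tool_pos: [0.5488, 0.0379, 0.2467]
tcp_rot: [180.0, -2.3, -178.0]
ft_force: [-7.3, 0.5, 6.7]
gripper_width: 0.0354
finger_force: 37.0
```

```bash
sed -i 's/s\["gripper_width"\].round(4)/round(s["gripper_width"],4)/' st.py; python3 st.py
```

```text
6.825 [-2.7  9.4 -7.8 75.1 -0.2 -4.7] [0.5488 0.0379 0.2467] [ 180.    -2.3 -178. ] [-7.3  0.5  6.7] 0.0354 r 0.1337 ang 0.745
```

Call:
{"method": "drive_tool", "body": {
  "series": [
    {"xyz":[-0.032,0,-0.0333],"twist":[0,0.0278,0],"fingers":1},
    {"xyz":[-0.032,0,-0.0333],"twist":[0,0.0278,0],"fingers":1},
    {"xyz":[-0.032,0,-0.0333],"twist":[0,0.0278,0],"fingers":1},
    {"xyz":[-0.032,0,-0.0333],"twist":[0,0.0278,0],"fingers":1},
    {"xyz":[0,0,0],"twist":[0,0,0],"fingers":1},
    {"xyz":[0,0,0],"twist":[0,0,0],"fingers":1}
  ]
}}

```text
time: 7.58
tool_pos: [0.5861, 0.0396, 0.2746]
tcp_rot: [179.9, -22.1, -177.9]
ft_force: [-2.8, 0.2, 5.2]
gripper_width: 0.0357
finger_force: 37.2
```

```bash
python3 st.py;python3 - <<'E'
from h import *
import cv2
a=optics.read_camera("scene")[70:270,200:400,::-1]; cv2.imwrite("pics/s3.png",cv2.resize(a,(600,600),interpolation=2))
E
```

```text
7.575 [ -1.8  26.9  15.9 101.   -1.4  -3.5] [0.5861 0.0396 0.2746] [ 179.9  -22.1 -177.9] [-2.8  0.2  5.2] 0.0357 r 0.1333 ang 1.096
```

View pics/s3.png

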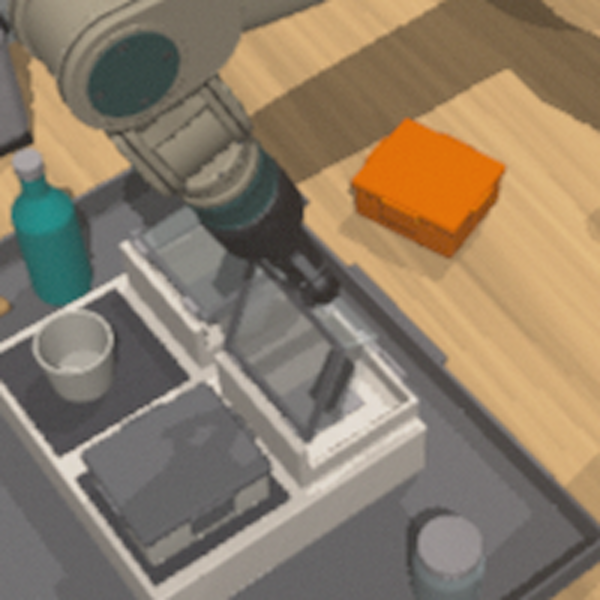

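The guard stands at about 1.24 rad, with the left lever visible beneath it and the lunchbox and cup undisturbed. I'll release and back off.

Call:
{"method": "drive_tool", "body": {
  "series": [
    {"xyz":[0,0,0],"twist":[0,0,0],"fingers":0.5},
    {"xyz":[0,0,0],"twist":[0,0,0],"fingers":0},
    {"xyz":[0,0,0],"twist":[0,0,0],"fingers":0},
    {"xyz":[0,0,0],"twist":[0,0,0],"fingers":0},
    {"xyz":[0,0,-0.06],"twist":[0,0,0],"fingers":0},
    {"xyz":[0,0,-0.06],"twist":[0,0,0],"fingers":0},
    {"xyz":[0,0,-0.06],"twist":[0,0,0],"fingers":0},
    {"xyz":[0,0,-0.06],"twist":[0,0,0],"fingers":0},
    {"xyz":[0,0,-0.06],"twist":[0,0,0],"fingers":0},
    {"xyz":[0,0,-0.06],"twist":[0,0,0],"fingers":0},
    {"xyz":[0,0,0],"twist":[0,0,0],"fingers":0}
  ]
}}

```text
time: 9.0
tool_pos: [0.6213, 0.0402, 0.3582]
tcp_rot: [-180.0, -21.7, -178.0]
ft_force: [-0.4, -0.9, -0.4]
gripper_width: 0.0854
finger_force: 0.0
```

Call:
{"method": "drive_tool", "body": {
  "series": [
    {"xyz":[0.09,0,0.0366],"twist":[0,0,0],"fingers":0.5},
    {"xyz":[0.09,0,0.0366],"twist":[0,0,0],"fingers":1},
    {"xyz":[0.09,0,0.0366],"twist":[0,0,0],"fingers":1},
    {"xyz":[0.09,0,0.0366],"twist":[0,0,0],"fingers":1},
    {"xyz":[0.09,0,0.0366],"twist":[0,0,0],"fingers":1},
    {"xyz":[0.09,0,0.0366],"twist":[0,0,0],"fingers":1},
    {"xyz":[0.09,0,0.0366],"twist":[0,0,0],"fingers":1},
    {"xyz":[0,0,0],"twist":[0,-0.047,0],"fingers":1},
    {"xyz":[0,0,0],"twist":[0,-0.047,0],"fingers":1},
    {"xyz":[0,0,0],"twist":[0,-0.047,0],"fingers":1},
    {"xyz":[0,0,0],"twist":[0,-0.047,0],"fingers":1},
    {"xyz":[0,0,0],"twist":[0,-0.047,0],"fingers":1},
    {"xyz":[0,0,0],"twist":[0,-0.047,0],"fingers":1},
    {"xyz":[0,0,0],"twist":[0,-0.047,0],"fingers":1},
    {"xyz":[0,0,0],"twist":[0,-0.047,0],"fingers":1},
    {"xyz":[0,0,0],"twist":[0,0,0],"fingers":1}
  ]
}}

```text
time: 11.0
tool_pos: [0.4459, 0.0347, 0.3493]
tcp_rot: [179.9, 45.3, -178.1]
ft_force: [-0.7, 0.2, -0.8]
gripper_width: 0.0
finger_force: 0.0
```

```bash
python3 st.py
python3 - <<'E'
from h import *
import cv2
cv2.imwrite("pics/w4.png",optics.read_camera("wrist")[::-1,::-1,::-1])
np.save("w4.npy",optics.camera_model("wrist"),allow_pickle=True)
E
```

```text
11.0 [ -9.1 -36.8 -43.4  38.7   7.9  -7.8] [0.4459 0.0347 0.3493] [ 179.9   45.3 -178.1] [-0.7  0.2 -0.8] 0.0 r 0.2789 ang 0.766
```

View pics/w4.png

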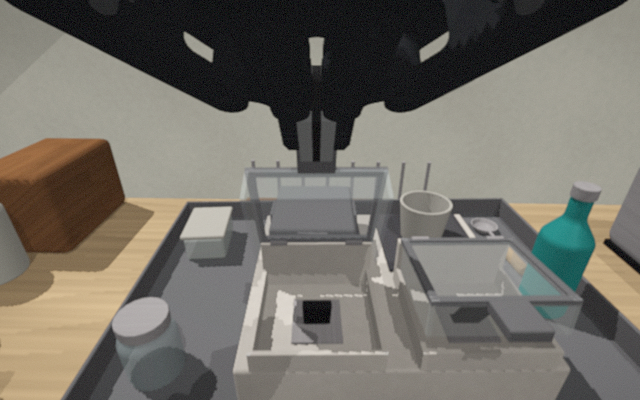

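The view shows the raised left guard and the left lever end-on at (317,312), with the closed fingers in line with it. I'll descend to just before the lever.

Call:
{"method": "drive_tool", "body": {
  "series": [
    {"xyz":[0.039,0.001,0.0885],"twist":[0,0,0],"fingers":1},
    {"xyz":[0.039,0.001,0.0885],"twist":[0,0,0],"fingers":1},
    {"xyz":[0.039,0.001,0.0885],"twist":[0,0,0],"fingers":1},
    {"xyz":[0.039,0.001,0.0885],"twist":[0,0,0],"fingers":1},
    {"xyz":[0.039,0.001,0.0885],"twist":[0,0,0],"fingers":1},
    {"xyz":[0.039,0.001,0.0885],"twist":[0,0,0],"fingers":1},
    {"xyz":[0.039,0.001,0.0885],"twist":[0,0,0],"fingers":1},
    {"xyz":[0.039,0.001,0.0885],"twist":[0,0,0],"fingers":1},
    {"xyz":[0.039,0.001,0.0885],"twist":[0,0,0],"fingers":1},
    {"xyz":[0.039,0.001,0.0885],"twist":[0,0,0],"fingers":1},
    {"xyz":[0,0,0],"twist":[0,0,0],"fingers":1}
  ]
}}

```text
time: 12.42
tool_pos: [0.5433, 0.0399, 0.1314]
tcp_rot: [180.0, 45.6, -178.0]
ft_force: [0.4, -0.3, -0.2]
gripper_width: 0.0003
finger_force: 0.0
```

```bash
python3 st.py
```

```text
12.425 [ -5.5  -7.1 -57.2  -5.5   5.4  -5.3] [0.5433 0.0399 0.1314] [ 180.    45.6 -178. ] [ 0.4 -0.3 -0.2] 0.0003 r 0.1066 ang -0.232
```

Call:
{"method": "drive_tool", "body": {
  "series": [
    {"xyz":[0.042,0,0.02],"twist":[0,0,0],"fingers":1},
    {"xyz":[0,0,0],"twist":[0,0,0],"fingers":1},
    {"xyz":[-0.028,0,0.0284],"twist":[0,0,0],"fingers":1},
    {"xyz":[-0.028,0,0.0284],"twist":[0,0,0],"fingers":1},
    {"xyz":[-0.028,0,0.0284],"twist":[0,0,0],"fingers":1},
    {"xyz":[-0.028,0,0.0284],"twist":[0,0,0],"fingers":1},
    {"xyz":[0,0,0],"twist":[0,0,0],"fingers":1}
  ]
}}

```text
time: 13.3
tool_pos: [0.5788, 0.0412, 0.1224]
tcp_rot: [-180.0, 45.9, -178.0]
ft_force: [0.6, 0.7, -0.1]
gripper_width: -0.0
finger_force: 0.0
```

```bash
python3 st.py
```

```text
13.3 [ -4.8  -1.7 -54.4  -8.4   4.9  -4.8] [0.5788 0.0412 0.1224] [-180.    45.9 -178. ] [ 0.6  0.7 -0.1] -0.0 r 0.0761 ang -0.458
```

Call:
{"method": "drive_tool", "body": {
  "series": [
    {"xyz":[-0.028,0,0.0284],"twist":[0,0,0],"fingers":1},
    {"xyz":[-0.028,0,0.0284],"twist":[0,0,0],"fingers":1},
    {"xyz":[0,0,0],"twist":[0,0,0],"fingers":1}
  ]
}}

```text
time: 13.68
tool_pos: [0.5984, 0.0419, 0.1223]
tcp_rot: [-180.0, 45.9, -178.0]
ft_force: [-0.3, -0.1, -0.3]
gripper_width: -0.0004
finger_force: 0.0
```

```bash
python3 st.py
python3 - <<'E'
from h import *
import cv2
cv2.imwrite("pics/w5.png",optics.read_camera("wrist")[::-1,::-1,::-1])
E
```

```text
13.675 [ -4.4   0.5 -52.3  -8.5   4.6  -4.5] [0.5984 0.0419 0.1223] [-180.    45.9 -178. ] [-0.3 -0.1 -0.3] -0.0004 r 0.0591 ang -0.607
```

View pics/w5.png

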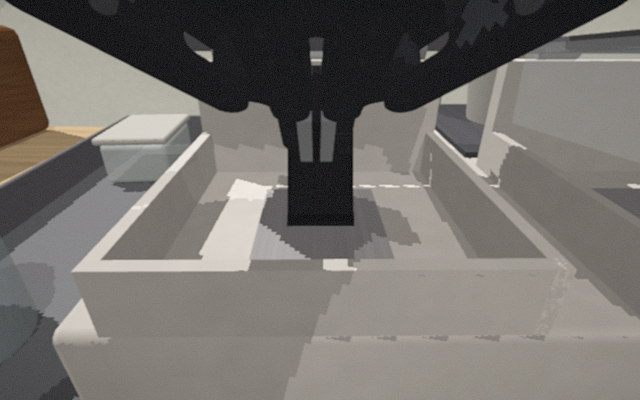

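The fingertips hide the lever at (320,205), and there's no stop force yet. I'll push on in small steps until the force rises.

Call:
{"method": "drive_tool", "body": {
  "series": [
    {"xyz":[-0.014,0,0.0142],"twist":[0,0,0],"fingers":1},
    {"xyz":[-0.007,0,0.0071],"twist":[0,0,0],"fingers":1},
    {"xyz":[0,0,0],"twist":[0,0,0],"fingers":1}
  ]
}}

```text
time: 14.1
tool_pos: [0.6015, 0.0421, 0.1211]
tcp_rot: [-180.0, 45.7, -178.0]
ft_force: [-31.1, -2.6, 21.9]
gripper_width: 0.0002
finger_force: 18.5
```

Firm stop, so the switch is at its end. I'll back off and look.

Call:
{"method": "drive_tool", "body": {
  "series": [
    {"xyz":[0.028,0,-0.0284],"twist":[0,0,0],"fingers":1},
    {"xyz":[0.028,0,-0.0284],"twist":[0,0,0],"fingers":1},
    {"xyz":[0.028,0,-0.0284],"twist":[0,0,0],"fingers":1},
    {"xyz":[0.028,0,-0.0284],"twist":[0,0,0],"fingers":1},
    {"xyz":[-0.039,0,-0.0885],"twist":[0,0,0],"fingers":1},
    {"xyz":[-0.039,0,-0.0885],"twist":[0,0,0],"fingers":1},
    {"xyz":[-0.039,0,-0.0885],"twist":[0,0,0],"fingers":1},
    {"xyz":[-0.039,0,-0.0885],"twist":[0,0,0],"fingers":1},
    {"xyz":[-0.039,0,-0.0885],"twist":[0,0,0],"fingers":1},
    {"xyz":[-0.039,0,-0.0885],"twist":[0,0,0],"fingers":1},
    {"xyz":[-0.039,0,-0.0885],"twist":[0,0,0],"fingers":1},
    {"xyz":[-0.039,0,-0.0885],"twist":[0,0,0],"fingers":1},
    {"xyz":[-0.039,0,-0.0885],"twist":[0,0,0],"fingers":1},
    {"xyz":[-0.039,0,-0.0885],"twist":[0,0,0],"fingers":1},
    {"xyz":[0,0,0],"twist":[0,0,0],"fingers":1}
  ]
}}

```text
time: 15.98
tool_pos: [0.4749, 0.0374, 0.3487]
tcp_rot: [-179.9, 46.1, -177.9]
ft_force: [-0.4, -0.2, -0.1]
gripper_width: 0.0002
finger_force: 0.0
```

```bash
python3 st.py
python3 - <<'E'
from h import *
import cv2
a=optics.read_camera("wrist")[::-1,::-1,::-1][120:370,150:450];b=optics.read_camera("scene")[100:250,220:370,::-1]
cv2.imwrite("pics/w6.png",np.hstack([cv2.resize(a,(450,375)),cv2.resize(b,(350,375),interpolation=2)]))
E
```

```text
15.975 [ -7.5 -33.2 -42.7  34.8   6.8  -6.7] [0.4749 0.0374 0.3487] [-179.9   46.1 -177.9] [-0.4 -0.2 -0.1] 0.0002 r 0.2584 ang 0.842
```

View pics/w6.png

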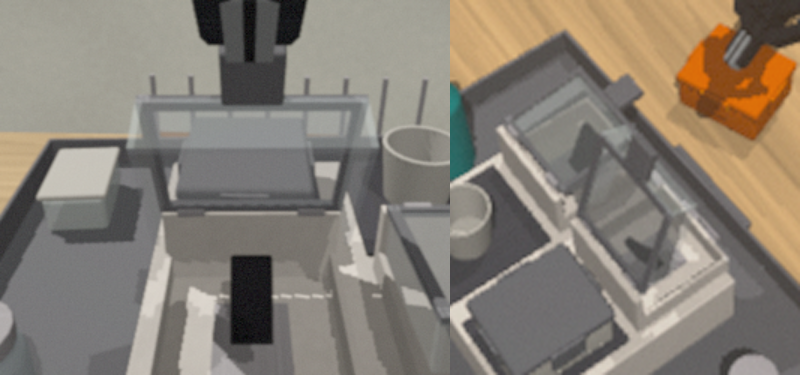

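The lever now leans away from the robot (crop (252,300)), so the switch is on. The guard is still up with its tab behind the fingertips. I'll go back over the tab.

Call:
{"method": "drive_tool", "body": {
  "series": [
    {"xyz":[0,0,0],"twist":[0,0.0471,0],"fingers":0.5},
    {"xyz":[0,0,0],"twist":[0,0.0471,0],"fingers":0},
    {"xyz":[0,0,0],"twist":[0,0.0471,0],"fingers":0},
    {"xyz":[0,0,0],"twist":[0,0.0471,0],"fingers":0},
    {"xyz":[0,0,0],"twist":[0,0.0471,0],"fingers":0},
    {"xyz":[0,0,0],"twist":[0,0.0471,0],"fingers":0},
    {"xyz":[0,0,0],"twist":[0,0.0471,0],"fingers":0},
    {"xyz":[0,0,0],"twist":[0,0.0471,0],"fingers":0},
    {"xyz":[-0.0757,-0.0013,-0.036],"twist":[0,0,0],"fingers":0},
    {"xyz":[-0.0757,-0.0013,-0.036],"twist":[0,0,0],"fingers":0},
    {"xyz":[-0.0757,-0.0013,-0.036],"twist":[0,0,0],"fingers":0},
    {"xyz":[-0.0757,-0.0013,-0.036],"twist":[0,0,0],"fingers":0},
    {"xyz":[-0.0757,-0.0013,-0.036],"twist":[0,0,0],"fingers":0},
    {"xyz":[-0.0757,-0.0013,-0.036],"twist":[0,0,0],"fingers":0},
    {"xyz":[-0.0757,-0.0013,-0.036],"twist":[0,0,0],"fingers":0},
    {"xyz":[0,0,0],"twist":[0,0,0],"fingers":0}
  ]
}}

```text
time: 18.08
tool_pos: [0.6214, 0.0405, 0.3512]
tcp_rot: [180.0, -22.2, -178.0]
ft_force: [0.4, -0.9, 1.2]
gripper_width: 0.0853
finger_force: 0.0
```

Call:
{"method": "drive_tool", "body": {
  "series": [
    {"xyz":[0.0025,0,0.056],"twist":[0,0,0],"fingers":0},
    {"xyz":[0.0025,0,0.056],"twist":[0,0,0],"fingers":0},
    {"xyz":[0.0025,0,0.056],"twist":[0,0,0],"fingers":0},
    {"xyz":[0.0025,0,0.056],"twist":[0,0,0],"fingers":0},
    {"xyz":[0.0025,0,0.056],"twist":[0,0,0],"fingers":0},
    {"xyz":[0.0025,0,0.056],"twist":[0,0,0],"fingers":0},
    {"xyz":[0,0,0],"twist":[0,0,0],"fingers":0},
    {"xyz":[0,0,0],"twist":[0,0,0],"fingers":0.4},
    {"xyz":[0,0,0],"twist":[0,0,0],"fingers":0.7},
    {"xyz":[0,0,0],"twist":[0,0,0],"fingers":1},
    {"xyz":[0,0,0],"twist":[0,0,0],"fingers":1},
    {"xyz":[0,0,0],"twist":[0,0,0],"fingers":1},
    {"xyz":[0,0,0],"twist":[0,0,0],"fingers":1}
  ],
  "force": 30
}}

```text
time: 19.7
tool_pos: [0.5858, 0.0396, 0.2785]
tcp_rot: [180.0, -22.0, -178.0]
ft_force: [-0.2, 1.2, 2.5]
gripper_width: 0.0357
finger_force: 34.5
```

Call:
{"method": "drive_tool", "body": {
  "series": [
    {"xyz":[0.03,0,0.0372],"twist":[0,-0.0278,0],"fingers":1},
    {"xyz":[0.03,0,0.0372],"twist":[0,-0.0278,0],"fingers":1},
    {"xyz":[0.03,0,0.0372],"twist":[0,-0.0278,0],"fingers":1},
    {"xyz":[0.03,0,0.0372],"twist":[0,-0.0278,0],"fingers":1},
    {"xyz":[0.03,0,0.0372],"twist":[0,-0.0278,0],"fingers":1},
    {"xyz":[0.03,0,0.0372],"twist":[0,-0.0278,0],"fingers":1},
    {"xyz":[0,0,0],"twist":[0,0,0],"fingers":1}
  ]
}}

```text
time: 20.58
tool_pos: [0.5315, 0.0372, 0.2293]
tcp_rot: [-180.0, 8.1, -178.0]
ft_force: [4.1, 0.7, -4.4]
gripper_width: 0.0353
finger_force: 35.9
```

Call:
{"method": "drive_tool", "body": {
  "series": [
    {"xyz":[0.03,0,0.0372],"twist":[0,-0.0278,0],"fingers":1},
    {"xyz":[0.03,0,0.0372],"twist":[0,-0.0278,0],"fingers":1},
    {"xyz":[0.03,0,0.0372],"twist":[0,-0.0278,0],"fingers":1},
    {"xyz":[0.03,0,0.0372],"twist":[0,-0.0278,0],"fingers":1},
    {"xyz":[0.03,0,0.0372],"twist":[0,-0.0278,0],"fingers":1},
    {"xyz":[0,0,0],"twist":[0,0,0],"fingers":1}
  ]
}}

```text
time: 21.32
tool_pos: [0.5112, 0.0363, 0.1748]
tcp_rot: [-179.9, 33.2, -178.0]
ft_force: [4.9, -0.3, -1.7]
gripper_width: 0.0353
finger_force: 36.5
```

```bash
python3 st.py
```

```text
21.325 [ -5.5 -13.1 -46.7  23.4   4.1  -6.3] [0.5112 0.0363 0.1748] [-179.9   33.2 -178. ] [ 4.9 -0.3 -1.7] 0.0353 r 0.1371 ang 0.137
```

Call:
{"method": "drive_tool", "body": {
  "series": [
    {"xyz":[0.0154,0,0.0183],"twist":[0,-0.0139,0],"fingers":1},
    {"xyz":[0.0154,0,0.0183],"twist":[0,-0.0139,0],"fingers":1},
    {"xyz":[0.0154,0,0.0183],"twist":[0,-0.0139,0],"fingers":1},
    {"xyz":[0.0154,0,0.0183],"twist":[0,-0.0139,0],"fingers":1},
    {"xyz":[0.0154,0,0.0183],"twist":[0,-0.0139,0],"fingers":1},
    {"xyz":[0.0154,0,0.0183],"twist":[0,-0.0139,0],"fingers":1},
    {"xyz":[0,0,0],"twist":[0,0,0],"fingers":1}
  ]
}}

```text
time: 22.2
tool_pos: [0.5124, 0.0363, 0.1419]
tcp_rot: [-179.9, 48.3, -177.9]
ft_force: [-8.6, -1.6, 10.8]
gripper_width: 0.0355
finger_force: 40.9
```

```bash
python3 st.py
```

```text
22.2 [ -7.  -12.5 -61.6  -7.1   6.7  -6.1] [0.5124 0.0363 0.1419] [-179.9   48.3 -177.9] [-8.6 -1.6 10.8] 0.0355 r 0.1353 ang -0.105
```

Call:
{"method": "drive_tool", "body": {
  "series": [
    {"xyz":[0,0,0],"twist":[0,0,0],"fingers":0.5},
    {"xyz":[0,0,0],"twist":[0,0,0],"fingers":0},
    {"xyz":[0,0,0],"twist":[0,0,0],"fingers":0},
    {"xyz":[0,0,0],"twist":[0,0,0],"fingers":0},
    {"xyz":[-0.041,0,-0.068],"twist":[0,0.01,0],"fingers":0},
    {"xyz":[-0.041,0,-0.068],"twist":[0,0.01,0],"fingers":0},
    {"xyz":[-0.041,0,-0.068],"twist":[0,0,0],"fingers":0},
    {"xyz":[-0.041,0,-0.068],"twist":[0,0,0],"fingers":0},
    {"xyz":[-0.041,0,-0.068],"twist":[0,0,0],"fingers":0},
    {"xyz":[-0.041,0,-0.068],"twist":[0,0,0],"fingers":0},
    {"xyz":[-0.041,0,-0.068],"twist":[0,0,0],"fingers":0},
    {"xyz":[0,0,0],"twist":[0,0,0],"fingers":0}
  ]
}}

```text
time: 23.7
tool_pos: [0.4783, 0.0352, 0.2769]
tcp_rot: [-179.9, 44.7, -177.9]
ft_force: [-0.8, 0.5, -0.6]
gripper_width: 0.0853
finger_force: 0.0
```

```bash
python3 st.py
python3 - <<'E'
from h import *
import cv2
np.save("w7.npy",optics.camera_model("wrist"),allow_pickle=True)
cv2.imwrite("pics/w7.png",optics.read_camera("wrist")[:,:,::-1])
E
```

```text
23.7 [ -7.7 -29.6 -49.   26.3   6.8  -7. ] [0.4783 0.0352 0.2769] [-179.9   44.7 -177.9] [-0.8  0.5 -0.6] 0.0853 r 0.2076 ang 0.622
```

View pics/w7.png

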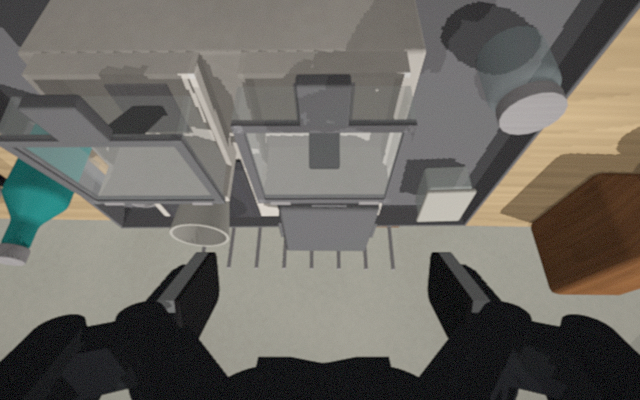

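The switch lever reads as on through the guard, at (324,150), and the guard looks shut. To make sure, I'll press lightly on the tab with closed fingers.

Call:
{"method": "drive_tool", "body": {
  "series": [
    {"xyz":[0,0,0],"twist":[0,0,0],"fingers":0.6},
    {"xyz":[0,0,0],"twist":[0,0,0],"fingers":1},
    {"xyz":[0,0,0],"twist":[0,0,0],"fingers":1},
    {"xyz":[0,0,0],"twist":[0,0,0],"fingers":1},
    {"xyz":[0,0,0],"twist":[0,0,0],"fingers":1},
    {"xyz":[0.028,0,0.0536],"twist":[0,0,0],"fingers":1},
    {"xyz":[0.028,0,0.0536],"twist":[0,0,0],"fingers":1},
    {"xyz":[0.028,0,0.0536],"twist":[0,0,0],"fingers":1},
    {"xyz":[0.028,0,0.0536],"twist":[0,0,0],"fingers":1},
    {"xyz":[0.028,0,0.0536],"twist":[0,0,0],"fingers":1},
    {"xyz":[0.028,0,0.0536],"twist":[0,0,0],"fingers":1},
    {"xyz":[0.028,0,0.0536],"twist":[0,0,0],"fingers":1},
    {"xyz":[0,0,0],"twist":[0,0,0],"fingers":1}
  ]
}}

```text
time: 25.38
tool_pos: [0.507, 0.0366, 0.1715]
tcp_rot: [180.0, 44.3, -178.0]
ft_force: [0.2, -0.8, -0.7]
gripper_width: 0.0001
finger_force: 0.0
```

Call:
{"method": "drive_tool", "body": {
  "series": [
    {"xyz":[0.0085,0,0.0085],"twist":[0,0,0],"fingers":1},
    {"xyz":[0.0085,0,0.0085],"twist":[0,0,0],"fingers":1},
    {"xyz":[0,0,0],"twist":[0,0,0],"fingers":1}
  ]
}}

```text
time: 25.75
tool_pos: [0.5081, 0.0365, 0.1676]
tcp_rot: [-180.0, 44.5, -178.0]
ft_force: [0.1, -0.1, -0.2]
gripper_width: -0.0001
finger_force: 0.1
```

Call:
{"method": "drive_tool", "body": {
  "series": [
    {"xyz":[0.0085,0,0.0085],"twist":[0,0,0],"fingers":1},
    {"xyz":[0,0,0],"twist":[0,0,0],"fingers":1}
  ]
}}

```text
time: 26.0
tool_pos: [0.5101, 0.0365, 0.1674]
tcp_rot: [-180.0, 44.8, -177.9]
ft_force: [-4.4, 0.4, 8.0]
gripper_width: -0.0003
finger_force: 4.1
```

Call:
{"method": "drive_tool", "body": {
  "series": [
    {"xyz":[0.0085,0,0.0085],"twist":[0,0,0],"fingers":1},
    {"xyz":[0,0,0],"twist":[0,0,0],"fingers":1}
  ]
}}

```text
time: 26.25
tool_pos: [0.5122, 0.0364, 0.1673]
tcp_rot: [-179.9, 45.2, -177.9]
ft_force: [-6.6, 0.7, 13.4]
gripper_width: -0.0002
finger_force: 7.1
```

The tab takes 13 N without giving, so the guard is fully closed. I'll lift clear, check and hand in.

Call:
{"method": "drive_tool", "body": {
  "series": [
    {"xyz":[-0.04,0,-0.06],"twist":[0,0,0],"fingers":1},
    {"xyz":[-0.04,0,-0.06],"twist":[0,0,0],"fingers":1},
    {"xyz":[-0.04,0,-0.06],"twist":[0,0,0],"fingers":1},
    {"xyz":[-0.04,0,-0.06],"twist":[0,0,0],"fingers":1},
    {"xyz":[-0.04,0,-0.06],"twist":[0,0,0],"fingers":1},
    {"xyz":[0,0,0],"twist":[0,0,0],"fingers":1},
    {"xyz":[0,0,0],"twist":[0,0,0],"fingers":1}
  ]
}}

```text
time: 27.12
tool_pos: [0.4905, 0.036, 0.2489]
tcp_rot: [180.0, 44.4, -178.0]
ft_force: [-1.1, 0.7, -0.2]
gripper_width: 0.0001
finger_force: 0.0
```

```bash
python3 st.py; python3 -c "
from cell import arm
print(arm.sign_off())"
```

```text
27.125 [ -7.2 -26.1 -50.8  21.3   6.4  -6.6] [0.4905 0.036  0.2489] [ 180.    44.4 -178. ] [-1.1  0.7 -0.2] 0.0001 r 0.1819 ang 0.536
the job is handed in; nothing more can be done
None
```

The job is handed in at 27.1 s (no verdict was returned): the lunchbox stands on the left bay, its switch is on against the stop, its guard is closed and released, and I did not touch the right switch, its guard, the lunchbox, cup or bottle.

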